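# Fasten the toggle latch of a sample carrier

## Task

One of the two sample carriers on the bench is still unlatched: its lid stands slightly open and its latch lever and wire hoop stick up. Swing the hoop over so that it drops behind the hook on the lid, then press the lever down all the way so that it draws the lid tight, and let go.

Things in the scene. Friction and masses are not known exactly. Their poses are not given: they have to be found in the camera images.
- carrier: The unlatched carrier: blue tub 130 x 150 x 105 mm (x, y, z), white lid, fixed. Origin: centre of its underside, z up. Its +x side, facing away from the robot, carries the steel latch, in the plane y = 0, on a 36 mm wide bracket reaching to x = 180. The lid, hinged at the -x rim, springs 10 mm open. The lever turns about an axis along y at x = 127, z = 75. A like carrier nearby is latched.
- lever_tip (a point): Middle of the outer end of the lever, a steel strip 26 x 5 mm, 62 from its hinge. It starts up, leaning outward (carrier +x) 34 to 45 degrees from vertical, and stays where left. It swings outward and down about 90 degrees onto its bracket, 40 degrees below level, tip then at x = 174, z = 35 in the carrier frame. Hooked, pressing near the tip takes 3 to 10 N; past dead centre it stays down.
- hoop_bar (a point): Middle of the crossbar of the wire hoop: 44 mm wide (along carrier y), 5 mm wire, 70 mm from its pivot, which is on the lever 24 mm from the lever's hinge; its legs pass either side of lever and hook. It starts leaning outward 20 to 30 degrees from vertical, bar about 35 mm above the lever tip. It swings freely: pushed inward (carrier -x) past vertical over its pivot, it falls over the hook.
- hook (a point): Seat of the steel hook on the lid's edge, where the middle of the crossbar lies when fastened. The hook, 30 mm wide, is a level plate 36 mm out from the lid, ending in a prong 12 mm tall; the seat is the corner on the lid's side of the prong, 2.5 mm above the plate. In the carrier frame at x = 90, z = 102 when tight, about 10 mm higher at the start; axes as the carrier's.

How it is judged:
On the way:
1. the hoop's crossbar lies behind the hook's prong (x of hoop_bar in the frame of hook between -0.035 and 0.003 m and z of hoop_bar in the frame of hook between -0.006 and 0.008 m), for 0.2 s.
At the end, for the whole second after the job is handed in: The crossbar lies in the hook (within 10 mm of its seat), the lid is tight (hook within 4 mm of its closed height) and the lever lies down (tip within about 10 mm, 10 degrees, of its rest) (distance between hoop_bar and hook below 0.01 m and z of hook in the frame of carrier below 0.1063 m and z of lever_tip in the frame of carrier below 0.046 m); the robot touches nothing.
It also fails if it takes over 38 s, if anything falls off the work surface, if the arm or the gripper's body presses on something with over 40 N, if the wrist force passes 120 N, or if a joint passes its speed limit or range.

## Robot

A 6-joint arm with a two-finger parallel gripper is mounted at the origin on the work surface. World frame = base frame: x ahead of the robot, y to its left, z up, the work surface at z = 0. Lengths are in m, angles in rad, forces in N, time in s.
With the tool pointing down it reaches from about 0.275 to 1 m from the base axis. Payload 8.4 kg.
Tool frame: the origin (TCP) lies on the centre line of the jaws, within the pads' length; the fingertips stand 17 mm ahead of it and the grasp point (between the pads) lies 2 mm behind it (bot.tcp_to_tips is the z of the fingertips in the tool frame, in m); z points along the fingers, y is the line along which they close (so a half turn about z gives the same grasp; the last joint's range is limited). The gripper opens to 85 mm and grips with 20 to 120 N. Pads are 22 mm wide; open, the fingers measure 114 mm over their backs; the gripper's body (76 mm by 85 mm) begins 54 mm behind the grasp point. The pads swing forward as they close: fully open they stand 13 mm farther back than shut.
Start: joints at [1.34, 0.353, 1.633, -0, 1.155, -0.002], TCP at [0.142, 0.609, 0.248] pointing down, gripper open.
Joint ranges: [-2.63, 2.63], [-0.92, 2.1], [0.06, 2.66], [-1.3, 4.44], [0, 2.69], [-3.02, 3.02]. Speed limits (rad/s): [2.22, 2.22, 2.79, 3.14, 3.14, 3.14].

## Interface

Orientations are given as a unit quaternion [x, y, z, w].
In Python, from workcell import bot, hand, kinematics, get_obs, vision, hand_in gives the robot as it stands. The module is installed in compiled form; this text tells all that it offers. Calls block until the motion is done:
- bot.reach(position, orientation): joint-space move of the TCP to a pose.
- bot.servo_line(position, ori=None, velocity=0.15): straight line of the TCP; ori=None keeps the orientation; velocity is the mean speed in m/s.
- bot.goto_joints(angles): joint-space move.
- hand.move_gripper(opening, strength=None): finger opening in m; strength is the grip in N (None keeps the last); returns when the fingers have stopped.
- bot.dwell(seconds).
- kinematics.solve_ik(position, orientation): joint angles nearest the present ones, or None.
- get_obs(): the state.
- vision.read_camera(name): name is "side" or "top" or "wrist"; returns a dict with "frame" (480x640x3 uint8, red, green, blue), "intrinsics" (3x3 intrinsics, pixels), "view" (4x4, takes a point from world to camera coordinates). Camera axes: x right, y down, z forward; pixel columns grow to the right and rows downward; lengths in m; the calibration is good to about 2 mm. The wrist camera is an equidistant fisheye: a pixel r from the principal point sees the ray r / f radians off the axis. A picture is of the moment at which its call begins. There is no depth.
A pose or a line that the arm cannot do raises bot.IKError and nothing moves.
- hand_in(): hands the job in; it is judged then, once.
The state is a dict: "time_s": time; "joint_pos": joint angles; "joint_vel": joint speeds; "joint_efforts": joint torques, N m; "position": TCP position; "orientation": TCP orientation; "wrist_force": force on the tool from outside, world axes, zero at the start; "ft_torque": the same for the moment, N m; "gripper_width": finger opening in m; "grip_force": force on a finger pad.
Only numpy, scipy, OpenCV 4.12 (cv2) and the standard library are available. Lean on these libraries where they do the work, as an engineer would, in place of code of your own. Each camera call takes 0.05 s, during which the arm holds its last target. There are 200 camera calls.

## Working session

There is one attempt and no reset: what is moved stays moved. The work goes in short steps, each a Python script; the robot and the scene stay as the last script left them, time stands still between calls to the robot, and variables do not carry over. Pictures are saved under pics/ and viewed, at most 10 in all, crops included, and the job is handed in when it is done.

```bash
mkdir -p pics
python3 - <<'E'
from workcell import vision,get_obs
import cv2,numpy as np
for n in("side","top"):
    d=vision.read_camera(n); cv2.imwrite(f"pics/{n}0.png",d["frame"][...,::-1]); np.savez(f"{n}0.npz",**d)
    V=d["view"]; print(n,(-V[:3,:3].T@V[:3,3]).round(3),V[2,:3].round(3),d["intrinsics"].round(1).tolist())
print(get_obs()["orientation"],get_obs()["time_s"])
E
```

```text
side [0.394 0.642 0.484] [ 0.115 -0.842 -0.528] [[444.7, 0.0, 310.5], [0.0, 444.7, 242.4], [0.0, 0.0, 1.0]]
top [ 0.326 -0.018  0.81 ] [ 0.244 -0.011 -0.97 ] [[497.0, 0.0, 332.9], [0.0, 497.0, 236.6], [0.0, 0.0, 1.0]]
[ 1.14135864e-01  9.93464940e-01 -6.43853904e-04 -6.16707774e-05] 0.1
```

View pics/side0.png

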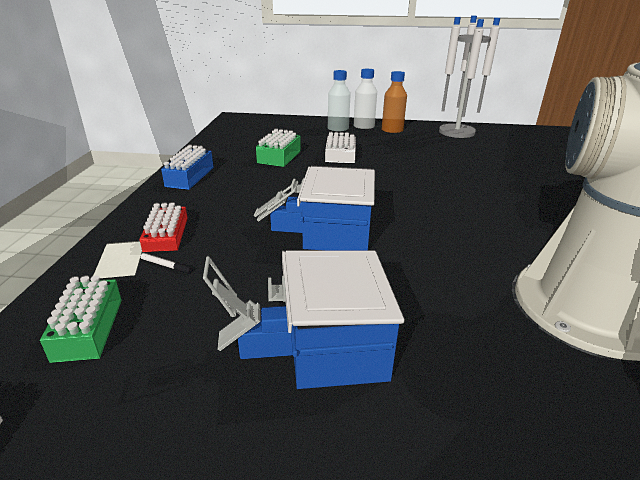

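View pics/top0.png

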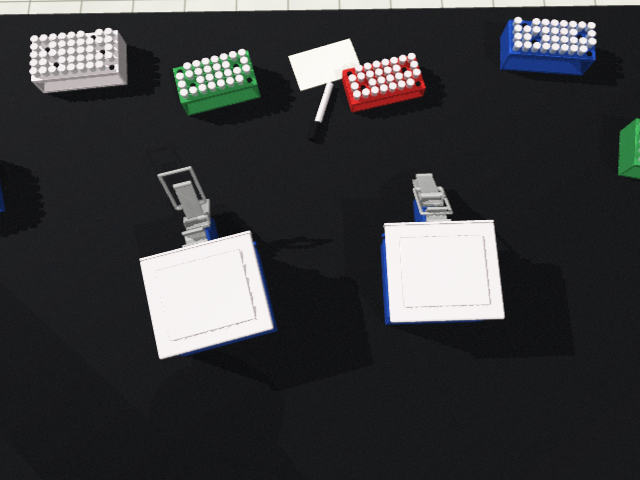

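The left carrier in the top view (the near one in the side view) is unlatched. Its lid corners in the top image are near (141,258), (250,232), (274,330) and (161,357). I'll enlarge the latch in both views.

```bash
python3 - <<'E'
import cv2,numpy as np
a=cv2.imread("pics/side0.png")[245:365,190:310]; b=cv2.imread("pics/top0.png")[155:275,135:255]
im=np.hstack([cv2.resize(x,(400,400),interpolation=cv2.INTER_CUBIC) for x in(a,b)])
cv2.imwrite("pics/crop.png",im)
E
cat > h.py <<'E'
import numpy as np
D={n:np.load(f"{n}0.npz") for n in("side","top")}
def ray(n,p,D=D):
    V=D[n]["view"];R=V[:3,:3];d=R.T@np.linalg.solve(D[n]["intrinsics"],[p[0],p[1],1.]);return -R.T@V[:3,3],d/np.linalg.norm(d)
def tri(ps,pt):
    A=np.zeros((3,3));b=np.zeros(3);rs=[ray("side",ps),ray("top",pt)]
    for o,d in rs: P=np.eye(3)-np.outer(d,d);A+=P;b+=P@o
    x=np.linalg.solve(A,b);return x,max(np.linalg.norm((np.eye(3)-np.outer(d,d))@(x-o)) for o,d in rs)
E
python3 - <<'E'
from h import *
C=[tri(*q) for q in[((289,323),(141,258)),((283,251),(250,232)),((378,251),(274,330)),((403,322),(161,357))]]
for c in C: print(c[0].round(4),round(c[1],4))
E
```

```text
[0.4737 0.2458 0.1197] 0.0004
[0.5094 0.0925 0.1208] 0.0007
[0.3692 0.0581 0.1121] 0.001
[0.3365 0.2127 0.1092] 0.0008
```

View pics/crop.png

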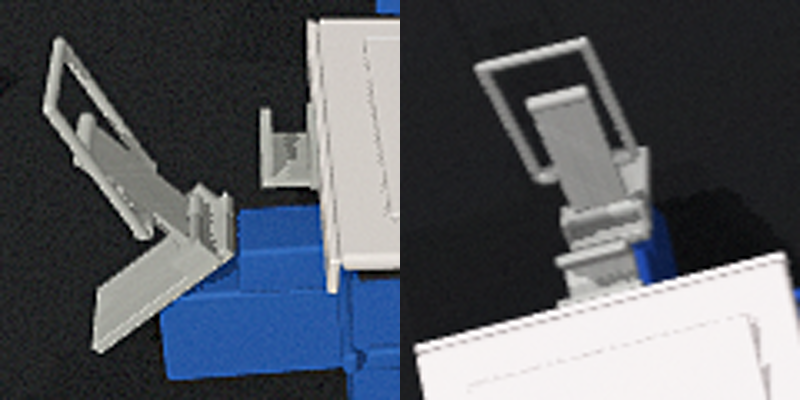

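```bash
cat >> h.py <<'E'
C=np.array([tri(*q)[0] for q in[((289,323),(141,258)),((283,251),(250,232)),((378,251),(274,330)),((403,322),(161,357))]])
ex=(C[0]+C[1]-C[2]-C[3])[:2]; ey=(C[0]+C[3]-C[1]-C[2])[:2]
yaw=(np.arctan2(ex[1],ex[0])+np.arctan2(-ey[0],ey[1]))/2
Rz=np.array([[np.cos(yaw),-np.sin(yaw),0],[np.sin(yaw),np.cos(yaw),0],[0,0,1]])
O=np.array([*C.mean(0)[:2],0])
W=lambda p:O+Rz@np.asarray(p,float)
L=lambda p:Rz.T@(np.asarray(p)-O)
E
python3 - <<'E'
from h import *
from workcell import vision
print("yaw",np.degrees(yaw),np.degrees(np.arctan2(ex[1],ex[0])),np.degrees(np.arctan2(-ey[0],ey[1])),O,np.linalg.norm(ex)/2,np.linalg.norm(ey)/2)
for c in C: print(L(c).round(4))
f=lambda s,t:((190+s[0]*.3,245+s[1]*.3),(135+(t[0]-400)*.3,155+t[1]*.3))
for n,s,t in[("barfar",(63,42),(585,43)),("barnear",(48,107),(482,68)),("levfar",(86,118),(586,92)),("levnear",(79,161),(530,103))]:
    x,e=tri(*f(s,t));print(n,L(x).round(4),x.round(3),round(e,4))
E
```

```text
yaw 13.106368619760646 13.684247869445633 12.528489370075658 [0.42220449 0.1522749  0.        ] 0.14270423452739428 0.15774204829517244
[0.0713 0.0795 0.1197]
[ 0.0714 -0.078   0.1208]
[-0.073  -0.0797  0.1121]
[-0.0697  0.0783  0.1092]
barfar [ 0.1723 -0.0194  0.1542] [0.594 0.172 0.154] 0.0004
barnear [0.1728 0.0246 0.154 ] [0.585 0.215 0.154] 0.0003
levfar [ 0.165  -0.0098  0.1228] [0.585 0.18  0.123] 0.0004
levnear [0.1662 0.0154 0.1209] [0.581 0.205 0.121] 0.0002
```

```bash
cat >> h.py <<'E'
O=W([0,0.0027,0])
from scipy.spatial.transform import Rotation
def ori(s):
    ty=Rz@[s,0,0];tz=np.array([0,0,-1.]);return Rotation.from_matrix(np.c_[np.cross(ty,tz),ty,tz]).as_quat()
def tip(x,z): return W([x,0,z+0.017])   # closed-finger tip centre, carrier frame
E
python3 - <<'E'
from h import *
from workcell import bot,hand,kinematics,get_obs,vision
import cv2
js={s:kinematics.solve_ik(tip(.21,.2),ori(s)) for s in(1,-1)}
for s in js: print(s,None if js[s] is None else np.round(js[s],2))
s=min((s for s in js if js[s] is not None),key=lambda s:abs(js[s][5]))
print("s",s)
hand.move_gripper(0.0)
bot.reach(tip(.21,.2),ori(s))
bot.servo_line(tip(.205,.144))
f0=get_obs()["wrist_force"]
bot.servo_line(tip(.134,.146),velocity=.1)
o=get_obs();print(o["time_s"],o["wrist_force"]-f0,o["joint_pos"])
bot.servo_line(tip(.134,.20),velocity=.15)
a=[]
for n,c in(("side",(245,190)),("top",(155,135))):
    im=vision.read_camera(n)["frame"][...,::-1][c[0]:c[0]+120,c[1]:c[1]+120];a.append(cv2.resize(im,(400,400),interpolation=cv2.INTER_CUBIC))
cv2.imwrite("pics/c1.png",np.hstack(a));print(get_obs()["time_s"])
E
```

```text
1 [ 0.31  0.43  1.59 -0.    1.12  0.08]
-1 None
s 1
4.5083 [-0.57772476 -1.6316486  -0.38733789] [ 3.21158730e-01  3.82148148e-01  1.80095731e+00 -3.16230544e-05
  9.57193860e-01  9.24503794e-02]
5.1167
```

View pics/c1.png

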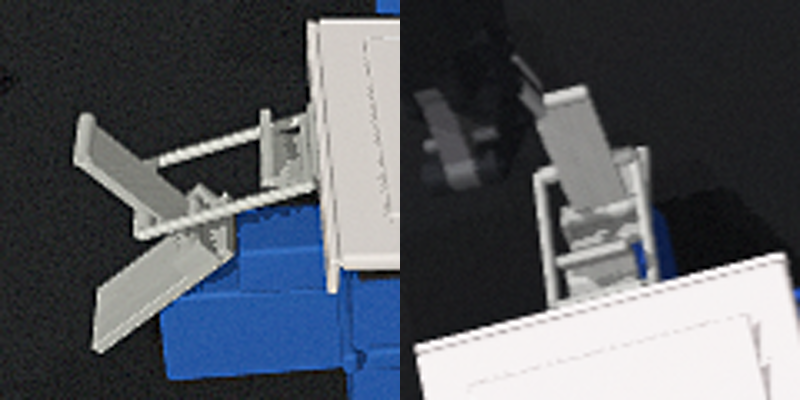

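The hoop has fallen behind the prong: its legs straddle the hook and the bar is against the lid side. Next I press the lever along its arc.

Run:
```python
from h import *
from workcell import bot,hand,kinematics,get_obs,vision
import cv2
bot.servo_line(tip(.127,.2),velocity=.15)
bot.servo_line(tip(.127,.112),velocity=.15)
f0=np.array(get_obs()["wrist_force"])
hg=.0025
def pt(th,r,side):
    t=np.radians(th);return (.127+r*np.sin(t)-hg*np.cos(t)-side*.0145, .075+r*np.cos(t)+hg*np.sin(t))
path=[pt(t,.050,1) for t in range(44,91,6)]
path+=[(.127+r+.0145,.0775) for r in(.030,.038)]
path+=[pt(t,.040+.010*(t-90)/40,-1) for t in range(96,133,6)]
path+=[pt(t,.05,-1) for t in(133,135,137)]
for x,z in path:
    bot.servo_line(tip(x,z),velocity=.06)
    o=get_obs();f=Rz.T@(o["wrist_force"]-f0);print(round(x,4),round(z,4),f.round(1),round(o["time_s"],2))
    if np.linalg.norm(f)>40: print("stop");break
bot.servo_line(tip(x+.005,.2),velocity=.15)
a=[]
for n,c in(("side",(245,190)),("top",(155,135))):
    im=vision.read_camera(n)["frame"][...,::-1][c[0]:c[0]+120,c[1]:c[1]+120];a.append(cv2.resize(im,(400,400),interpolation=cv2.INTER_CUBIC))
cv2.imwrite("pics/c2.png",np.hstack(a));print(get_obs()["time_s"])
```

```text
0.1454 0.1127 [-1.1 -0.7 -0.8] 6.56
0.1492 0.1091 [-0.2 -0.8 -0.7] 6.81
0.1526 0.105 [-1.8 -0.3 -1.6] 7.06
0.1555 0.1007 [-0.6 -1.3 -0.4] 7.31
0.1579 0.096 [-1.4 -0.2  0. ] 7.56
0.1599 0.0912 [ 0.1  0.1 -0.2] 7.81
0.1613 0.0861 [-0.8  0.1 -1.5] 8.06
0.1622 0.081 [-0.3 -1.5 -0.6] 8.31
0.1715 0.0775 [-0.1  0.  -0.5] 8.62
0.1795 0.0775 [-0.8 -0.5 -0.8] 8.91
0.183 0.0731 [ 0.1 -0.5 -0.5] 9.16
0.1841 0.0685 [ 0.5  0.7 -1. ] 9.41
0.1846 0.0636 [-0.2  0.7 -1. ] 9.66
0.1845 0.0586 [-0.4  0.1 -2.2] 9.91
0.1839 0.0534 [-0.6 -0.9 -1.3] 10.16
0.1826 0.0482 [ 0.4 -0.2 -1.5] 10.41
0.1807 0.0431 [ 0.1 -0.5 -1.1] 10.66
0.1798 0.0427 [-0.6  0.2 -0. ] 10.91
0.1786 0.0414 [-1.1 -0.3 -0.8] 11.16
0.1774 0.0401 [ 0.3 -1.3  5.1] 11.41
12.725
```

View pics/c2.png

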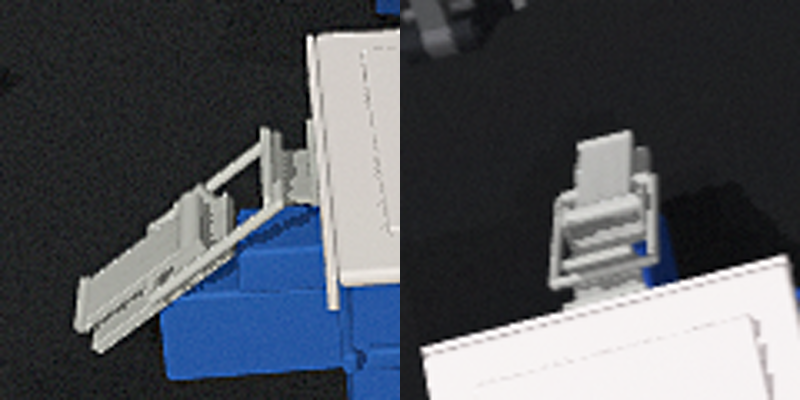

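Run:
```python
from h import *
f=lambda s,t:((190+s[0]*.3,245+s[1]*.3),(135+(t[0]-400)*.3,155+t[1]*.3))
for n,s,t in[("levfar",(85,278),(631,132)),("levnear",(80,330),(578,145)),("barfar",(267,145),(640,262)),("hookfar/prong top",(267,130),(632,250))]:
    x,e=tri(*f(s,t));print(n,L(x).round(4),round(e,4))
```

```text
levfar [ 0.1755 -0.0132  0.0365] 0.0004
levnear [0.1762 0.0141 0.0326] 0.001
barfar [ 0.0916 -0.017   0.1002] 0.0016
hookfar/prong top [ 0.093  -0.0161  0.1095] 0.0002
```

Run:
```python
import cv2
im=cv2.imread("pics/side0.png")[160:250,240:330];cv2.imwrite("pics/n.png",cv2.resize(im,(500,500),interpolation=cv2.INTER_CUBIC))
```

```text
(no output)
```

View pics/n.png

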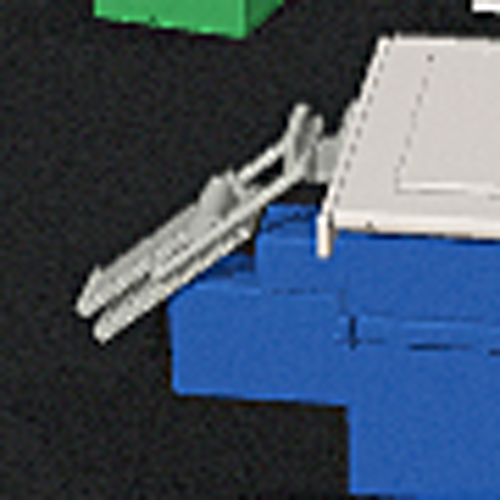

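The lever tip measures z ≈ 35 mm. The bar is at about (91, 100), which is the hook seat, and the latch looks the same as on the neighbouring carrier. The gripper is clear, so I'm handing in.

```bash
python3 -c "
from workcell import hand_in
print(hand_in())"
```

```text
the job is handed in; nothing more can be done
None
```

The carrier is latched: the hoop sits behind the hook, the lever is fully down and the lid is drawn tight, and I handed the job in with the gripper clear at about 13 s (limit 38 s); no verdict was returned.

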